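# Set and lock the jaw gap of a tube-sealing press with a gauge blade

## Task

Set the gap of the green tube-sealing press: slide the yellow-tailed gauge blade nose first along its tray into the gap under the raised jaw, until the line where steel meets yellow is level with the front face of the green frame. Then press the black knob down until the jaw rests on the blade, and only then push the red lock lever fully over, away from the robot; leave the blade in the gap and do not disturb the tubes, the jar or the blue spare gauge.

Things in the scene. Friction and masses are not known exactly. Their poses are not given: they have to be found in the camera images.
- press: Fixed bench press. Origin: underside of the base plate, on the gap's centre line, in the plane of the green frame's front face. +y: feed direction; +x: away from the robot; z up. Grey base plate 130 mm wide (x), y -240 to 145 mm, top at z = 15 mm (tray and anvil). Green frame y 0 to 60 mm, x +-50 mm, top z = 95 mm, inner post faces x +-20 mm. Jaw centre y = 30 mm, lever y = 108 mm.
- press_mouth (a point): centre of the gap's mouth, on the anvil top, in the plane of the green frame's front face, with which the blade's two-tone line must finish level; axes as the press. The tray before it has rails 12 mm high: inner faces x +-40 mm from y -235 to -55 mm, then narrowing as a funnel to x +-20 mm at the mouth
- gauge: Loose gauge blade lying on the tray: flat bar 150 mm long (y), 34 mm wide (x), 8 mm thick, 0.1 to 0.2 kg. Front 50 mm (its +y end, the nose) bare steel, the rest yellow. Origin: centre of the underside. An upright yellow tab near the tail, 24 mm wide (x), 12 mm thick (y -72 to -60 mm), rises to 38 mm above the underside, for pushing or pinching
- gauge_mark (a point): the line where steel meets yellow, on the blade's top face, mid-width (50 mm behind the nose)
- gauge_tab (a point): centre of the tab's rear face (the side away from the nose), 22 mm above the blade's underside; axes as the gauge
- jaw (a joint): m the jaw has been pressed down: the opening over the anvil is 34 mm minus this value; 0 to 31 mm. The jaw rests on the 8 mm blade at about 26 mm. Stiff: takes about 4 N to move down and stays where it is left. Starts at 0 to 12 mm.
- jaw_top (a point): centre of the top of the round black knob (48 mm diameter, 14 mm thick) above the frame, on the stem of the jaw; 140 mm above the table with the jaw fully raised
- lock (a joint): angle of the red lock lever in rad: 0 leans toward the robot (press -x), grows to 1.0 when fully over toward press +x; stays where it is left. 80 mm long.
- lock_tip (a point): the tip of the red lock lever; it swings in the press's x-z plane
- tube_red: bystander: standing red tube, 34 mm diameter, 100 mm high, origin at its foot; leave alone
- tube_purple: bystander: standing purple tube, 34 mm diameter, 100 mm high, origin at its foot; leave alone
- tube_pink: bystander: standing pink tube with brass cap, 34 mm diameter, 100 mm high, origin at its foot; leave alone
- jar: bystander: jar with white cap, 70 mm diameter, 90 mm high, origin at its foot; leave alone
- spare: bystander: blue-tailed spare gauge lying on the table, same shape and axes as the yellow gauge; leave alone
Not all that is in view belongs to the job. There is more than one size of the gauge; the one meant has the size given above.

How it is judged:
On the way, in this order (a step that is already met when the one before it is completed fails the run):
1. the gauge blade is in the gap to its line while the jaw is still clear of it (y of gauge_mark in the frame of press between -0.005 and 0.005 m and angle between the y axis of gauge and the y axis of press, either way round below 0.12 rad and x of gauge_mark in the frame of press between -0.01 and 0.01 m and z of gauge_mark in the frame of press between 0.02 and 0.026 m and value of joint jaw below 0.022 m), for 0.2 s.
2. the jaw is pressed down onto the blade (y of gauge_mark in the frame of press between -0.005 and 0.005 m and angle between the y axis of gauge and the y axis of press, either way round below 0.12 rad and x of gauge_mark in the frame of press between -0.01 and 0.01 m and z of gauge_mark in the frame of press between 0.02 and 0.026 m and value of joint jaw between 0.024 and 0.028 m), for 0.2 s.
3. the lock lever is pushed fully over (all of step 2 and value of joint lock above 0.85 rad), for 0.2 s.
At the end, for the whole second after the job is handed in: the blade lies flat and straight in the gap with its two-tone line within 5 mm of the frame's front face (within 0.12 rad of straight), the jaw rests on it (jaw joint 24 to 28 mm), the lock lever is over (beyond 0.85 rad), and the blade is at rest (all of step 3 and linear speed of gauge below 0.01 m/s); the robot touches nothing.
It fails at once if a tube, the jar or the spare gauge is moved by more than 25 mm (distance of any of tube_red, tube_purple, tube_pink, jar, spare from where it was at the start of the episode above 0.025 m).
It fails at once if a tube or the jar is knocked over (angle between any of tube_red, tube_purple, tube_pink, jar's own z axis and vertical above 0.5 rad).
It also fails if it takes over 45 s, if anything falls off the work surface, if the arm or the gripper's body presses on something with over 40 N, if the wrist force passes 120 N, or if a joint passes its speed limit or range.

## Robot

A 7-joint arm with a two-finger parallel gripper is mounted at the origin on the work surface. World frame = base frame: x ahead of the robot, y to its left, z up, the work surface at z = 0. Lengths are in m, angles in rad, forces in N, time in s.
With the tool pointing down it reaches from about 0.4 to 0.875 m from the base axis. Payload 6.5 kg.
Tool frame: the origin (TCP) lies at the very end of the fingers, on their centre line; the grasp point (between the pads) lies 19 mm behind it (robot.tcp_to_grasp is the distance from the TCP to the grasp point, in m); z points along the fingers, y is the line along which they close (so a half turn about z gives the same grasp; the last joint's range is limited). The gripper opens to 85 mm and grips with 20 to 120 N. Pads are 22 mm wide; open, the fingers measure 114 mm over their backs; the gripper's body (76 mm by 85 mm) begins 54 mm behind the grasp point. The pads swing forward as they close: fully open they stand 13 mm farther back than shut.
Start: joints at [-1.197, 0.536, -0.004, 1.538, 0.003, 1.067, -0.071], TCP at [0.277, 0.588, 0.231] pointing down, gripper open.
Joint ranges: [-2.7, 2.7], [-0.37, 2.16], [-1.27, 1.26], [0.24, 2.4], [-1.31, 4.45], [0.19, 1.91], [-2.76, 2.76]. Speed limits (rad/s): [2.39, 2.39, 3.14, 3.14, 3.14, 3.14, 3.14].

## Interface

Orientations are given as a rotation vector (axis times angle).
In Python, from station import robot, ik, get_obs, eyes, order gives the robot as it stands. The module is installed in compiled form; this text tells all that it offers. Calls block until the motion is done:
- robot.move_pose(position, orientation): joint-space move of the TCP to a pose.
- robot.movel(position, max_speed=0.15, frame=None, stop_force=None): straight line of the TCP; frame=None keeps the orientation; max_speed is the mean speed in m/s. With stop_force (N) it stops when the force on the tool has changed by that much, and returns True; else False.
- robot.move_j(angles): joint-space move.
- robot.gripper_to(opening, grasp_force=None): opening from 0.0 (shut) to 1.0 (fully open); grasp_force is the grip in N (None keeps the last); returns when the fingers have stopped.
- robot.dwell(seconds).
- ik(position, orientation): joint angles nearest the present ones, or None.
- get_obs(): the state.
- eyes.snapshot(name): name is "scene" or "top" or "wrist"; returns a dict with "frame" (400x640x3 uint8, red, green, blue), "range_z" (400x640 float32, m along the optical axis (not along the pixel's ray), 0 where there is no reading), "vertical_fov" (degrees; the focal length in pixels is half the picture's height over the tangent of half this angle, whatever the lens; pixels are square), "cx", "cy" (the principal point, pixels), "T" (4x4, takes a point from camera to world coordinates); the wrist camera has in their place "hand_eye" (4x4, takes a point from camera to tool coordinates, whose origin is the TCP and whose axes are the flange's). Camera axes: x right, y down, z forward; pixel columns grow to the right and rows downward; lengths in m; the calibration is good to about 2 mm. The wrist camera is an equidistant fisheye: a pixel r from the principal point sees the ray r / f radians off the axis. A picture is of the moment at which its call begins: read the wrist's pose just before it.
A pose or a line that the arm cannot do raises robot.Unreachable and nothing moves.
- order.close_job(): hands the job in; it is judged then, once.
The state is a dict: "t": time; "qpos": joint angles; "joint_vel": joint speeds; "effort": joint torques, N m; "position": TCP position; "ee_rot": TCP orientation; "wrist_force": force on the tool from outside, world axes, zero at the start; "torque": the same for the moment, N m; "grip_width": opening from 0.0 (shut) to 1.0 (fully open); "grip_force": force on a finger pad.
Only numpy, scipy, OpenCV 4.12 (cv2) and the standard library are available. Lean on these libraries where they do the work, as an engineer would, in place of code of your own. Each camera call takes 0.05 s, during which the arm holds its last target. There are 200 camera calls.

## Working session

There is one attempt and no reset: what is moved stays moved. The work goes in short steps, each a Python script; the robot and the scene stay as the last script left them, time stands still between calls to the robot, and variables do not carry over. Pictures are saved under pics/ and viewed, at most 10 in all, crops included, and the job is handed in when it is done.

```bash
mkdir -p pics
cat > h.py <<'E'
import numpy as np, cv2
from station import robot, ik, get_obs, eyes, order
def snap(n):
    s=eyes.snapshot(n); np.savez('%s.npz'%n,**s); return s
def cloud(s):
    h,w=s['range_z'].shape; f=h/2/np.tan(np.radians(float(s['vertical_fov']))/2)
    v,u=np.mgrid[0:h,0:w]; z=s['range_z']
    P=np.stack([(u-s['cx'])/f*z,(v-s['cy'])/f*z,z,np.ones_like(z)],-1)@np.array(s['T']).T
    P=P[...,:3]; P[z==0]=np.nan; return P
E
python3 - <<'E'
from h import *
for n in('scene','top'):
    s=snap(n); cv2.imwrite(f'pics/{n}.png',s['frame'][...,::-1]); print(n,s['T'],s['vertical_fov'])
o=get_obs();print(o['t'],o['position'],o['ee_rot'],o['grip_width'])
E
```

```text
scene [[ 0.03901666  0.69292385 -0.71995433  1.22578287]
 [ 0.999174   -0.018864    0.03599273 -0.11383686]
 [ 0.011359   -0.72076396 -0.6930875   0.7684063 ]
 [ 0.          0.          0.          1.        ]] 57.55416225754208
top [[-0.02040759 -0.99517662  0.0959532   0.40416525]
 [-0.99967964  0.0217483   0.01294746 -0.09644091]
 [-0.01497182 -0.09565823 -0.99530164  1.18667035]
 [ 0.          0.          0.          1.        ]] 54.12109853521074
0.1 [0.27652589 0.58763227 0.23048608] [-6.85161647e-01 -3.06573086e+00  2.44459153e-03] 0.9984532756025326
```

View pics/scene.png

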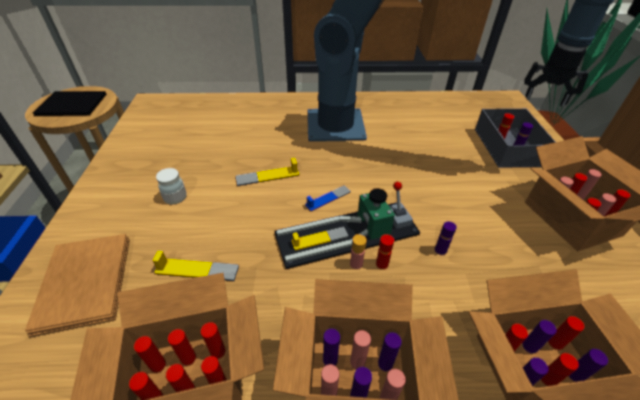

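View pics/top.png

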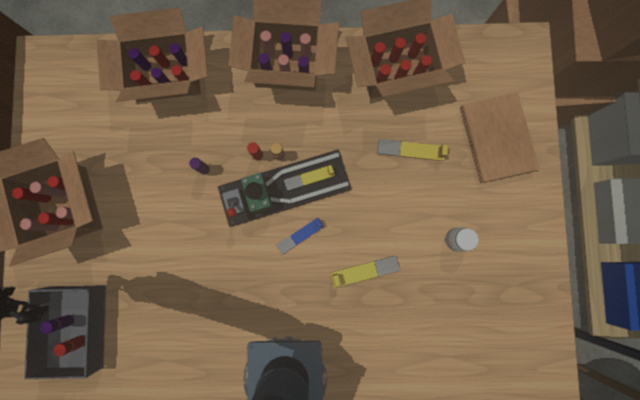

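The top view shows the press running right to left, i.e. feed is roughly world +y. The frame is at (255,190), the job's blade is in the tray with its nose at (285,184) and tab at (330,172), and the lever is near (232,212). The other yellow blades lie loose on the table, so they are decoys. The next step is to measure poses.

```bash
cat > m.py <<'E'
from h import *
L={n:dict(np.load(n+'.npz')) for n in('scene','top')}
for n,roi in(('top',(135,240,205,365)),('scene',(170,275,265,430))):
    s=L[n];P=cloud(s)[roi[0]:roi[1],roi[2]:roi[3]];F=s['frame'][roi[0]:roi[1],roi[2]:roi[3]]
    H=cv2.cvtColor(F,cv2.COLOR_RGB2HSV)
    g=(H[...,0]>65)&(H[...,0]<95)&(H[...,1]>70); y=(H[...,0]>22)&(H[...,0]<33)&(H[...,1]>170); r=((H[...,0]<6)|(H[...,0]>174))&(H[...,1]>150)
    z=P[...,2]
    for nm,m in(('green top',g&(abs(z-.095)<.006)),('yellow flat',y&(z>.015)&(z<.03)),('tab',y&(z>.045)),('red',r&(z>.06)),('knob',(F.max(-1)<60)&(z>.105)),('plate',(z>.009)&(z<.021))):
        q=P[m]; 
        if len(q)<4: print(n,nm,len(q));continue
        c,d,a=cv2.minAreaRect((q[:,:2]*1000).astype(np.float32))
        print(n,nm,len(q),'mean',q.mean(0).round(4),'z',np.percentile(q[:,2],[5,50,95]).round(4),'rect',np.round(c,1),np.round(d,1),round(a,1))
    cv2.imwrite(f'pics/{n}c.png',cv2.resize(F[...,::-1],None,fx=4.5,fy=4.5,interpolation=cv2.INTER_CUBIC))
E
python3 m.py
```

```text
top green top 10 mean [0.5739 0.0721 0.0957] z [0.0927 0.0959 0.098 ] rect [557.7  59.4] [75.3 50.1] 42.5
top yellow flat 0
top tab 0
top red 133 mean [0.6123 0.092  0.1062] z [0.0974 0.1017 0.1214] rect [578.1 100.4] [ 30.1 215.3] 73.5
top knob 238 mean [0.5416 0.0669 0.1338] z [0.1303 0.1339 0.1372] rect [541.5  67.1] [46.1 43.8] 61.6
top plate 3110 mean [ 0.5581 -0.0255  0.0155] z [0.011  0.0156 0.0196] rect [562.2   6.5] [330.9 415.2] 13.8
scene green top 417 mean [0.5594 0.0662 0.0945] z [0.0909 0.0946 0.0969] rect [544.6  68.2] [97.1 60.5] 16.0
scene yellow flat 419 mean [ 0.591  -0.1064  0.0218] z [0.0163 0.0223 0.0248] rect [ 462.9 -148.7] [321.8  99.5] 16.8
scene tab 43 mean [ 0.6113 -0.1468  0.0514] z [0.0476 0.0523 0.0545] rect [ 609.4 -146.8] [26.  12.2] 13.4
scene red 238 mean [0.6428 0.0818 0.0972] z [0.0762 0.0992 0.1177] rect [582.   97.4] [ 31.4 213.9] 74.4
scene knob 203 mean [0.5486 0.0656 0.1311] z [0.123  0.1325 0.1344] rect [544.4  65.5] [41.2 44.3] 82.3
scene plate 2728 mean [ 0.564  -0.0526  0.0147] z [0.0102 0.0147 0.0196] rect [485.7 -30.6] [450.2 391.6] 88.5
```

View pics/topc.png

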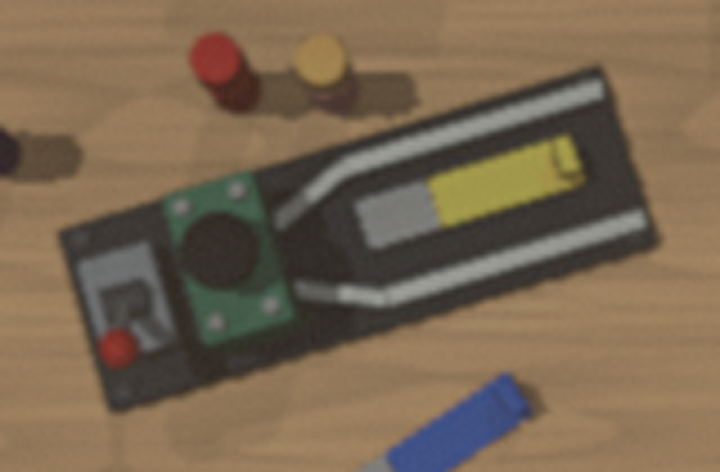

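View pics/scenec.png

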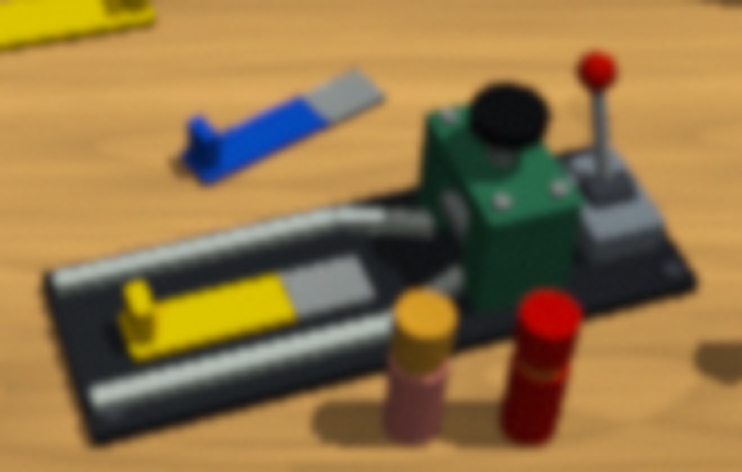

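Both crops show the blade in the tray, skewed a few degrees. In the scene crop its tab is on the left (130,315), the knob is at (508,110) and the red lever ball is at (597,70), still leaning toward the robot. I'll fit the plate, blade and lever by ray–plane intersection.

```bash
cat >> h.py <<'E'
def onplane(s,uv,z0):
    f=200/np.tan(np.radians(float(s['vertical_fov']))/2); uv=np.atleast_2d(uv).astype(float)
    d=np.c_[(uv[:,0]-s['cx'])/f,(uv[:,1]-s['cy'])/f,np.ones(len(uv))]@np.array(s['T'])[:3,:3].T
    o=np.array(s['T'])[:3,3]; return (o+d*((z0-o[2])/d[:,2])[:,None])[:,:2]
def big(m):
    n,l,st,_=cv2.connectedComponentsWithStats(m.astype(np.uint8)); return l==1+np.argmax(st[1:,4])
def masks(s,roi):
    r=np.zeros(s['range_z'].shape,bool); r[roi[0]:roi[1],roi[2]:roi[3]]=1
    H=cv2.cvtColor(s['frame'],cv2.COLOR_RGB2HSV).astype(int)
    return r,H
E
cat > m2.py <<'E'
from h import *
ROI={'top':(135,240,205,365),'scene':(170,275,265,430)}
def rect(q): return cv2.minAreaRect((q*1000).astype(np.float32))
out={}
for n in ROI:
    s=dict(np.load(n+'.npz'));r,H=masks(s,ROI[n]);P=cloud(s);z=P[...,2]
    F=s['frame'].astype(int)
    plate=r&(H[...,1]<110)&(F.max(-1)<75)&(z<.022) | (r&(z>.009)&(z<.03)&(H[...,1]<90))
    plate=big(cv2.morphologyEx(plate.astype(np.uint8),cv2.MORPH_CLOSE,np.ones((3,3))))
    v,u=np.nonzero(plate); print(n,'plate',rect(onplane(s,np.c_[u,v],.015)))
    ye=big(r&(abs(H[...,0]-28)<6)&(H[...,1]>120))
    v,u=np.nonzero(ye&(z<.032)); print(n,'yellow',rect(onplane(s,np.c_[u,v],.023)))
    q=P[ye&(z>.044)]; print(n,'tab',len(q),q.mean(0))
    st=r&(H[...,1]<60)&(z>.018)&(z<.03)&(F.max(-1)>90)
    red=r&((H[...,0]<6)|(H[...,0]>174))&(H[...,1]>130)&(P[...,0]<.54)
    q=P[red]; print(n,'red',len(q),np.median(q,0),q[:,2].max())
    fr=r&(abs(z-.095)<.006)&(abs(H[...,0]-78)<16)&(H[...,1]>40);q=P[fr]; print(n,'frame',len(q),rect(q[:,:2]))
E
python3 m2.py
```

```text
top plate ((563.1764526367188, -6.5797882080078125), (129.7299346923828, 383.4064636230469), 15.952013969421387)
top yellow ((598.4111938476562, -105.68659973144531), (34.85624694824219, 95.23507690429688), 16.519607543945312)
top tab 36 [ 0.60861418 -0.14681725  0.0532984 ]
top red 52 [0.48486022 0.13248263 0.11894546] 0.12329011225420028
top frame 263 ((542.50634765625, 68.21708679199219), (95.55745697021484, 57.78397750854492), 15.385763168334961)
scene plate ((579.99755859375, -57.44293212890625), (132.02442932128906, 276.65802001953125), 16.046234130859375)
scene yellow ((598.32958984375, -107.64935302734375), (62.986328125, 103.91244506835938), 3.413451671600342)
scene tab 43 [ 0.61128199 -0.14675058  0.05141929]
scene red 40 [0.49173821 0.13110133 0.11587909] 0.1238457346432148
scene frame 436 ((544.6480712890625, 68.201171875), (97.12568664550781, 60.45785140991211), 16.008771896362305)
```

```bash
cat >> h.py <<'E'
A=np.radians(16.0); O=np.array([.5505,.0392]); R=np.array([[np.cos(A),-np.sin(A)],[np.sin(A),np.cos(A)]])
ROT=np.pi*np.array([-np.sin(A/2),np.cos(A/2),0])
def W(x,y,z): return np.r_[O+R@[x,y],z]
def PR(p): return np.r_[R.T@(np.asarray(p)[:2]-O),p[2]].round(4)
def st(m=''):
    o=get_obs(); print(m,'t',round(o['t'],2),'press',PR(o['position']),'F',np.round(o['wrist_force'],1),'grip',round(o['grip_width'],3),round(o['grip_force'],1))
E
python3 - <<'E'
from h import *
robot.gripper_to(.55)
robot.move_pose(W(.006,-.1945,.14),ROT); st('above')
print(robot.movel(W(.006,-.1945,.028),.12,stop_force=15)); st('down')
robot.gripper_to(0,25); st('grip')
print(robot.movel(W(.0,-.16,.028),.08,stop_force=25)); st('a')
s=snap('top'); cv2.imwrite('pics/t2.png',cv2.resize(s['frame'][135:240,205:365,::-1],None,fx=4.5,fy=4.5,interpolation=cv2.INTER_CUBIC))
E
```

```text
above t 3.42 press [ 0.0067 -0.1935  0.1401] F [ 0.4  0.6 -1. ] grip 0.547 0.0
False
down t 4.51 press [ 0.0066 -0.1949  0.0288] F [ 0.8 -0.   0. ] grip 0.549 0.0
grip t 4.91 press [ 0.0064 -0.1947  0.0287] F [-0.7  0.3  4.9] grip 0.133 26.2
False
a t 5.5 press [ 0.0006 -0.1581  0.0286] F [-0.1  1.   8.3] grip 0.133 26.8
```

View pics/t2.png

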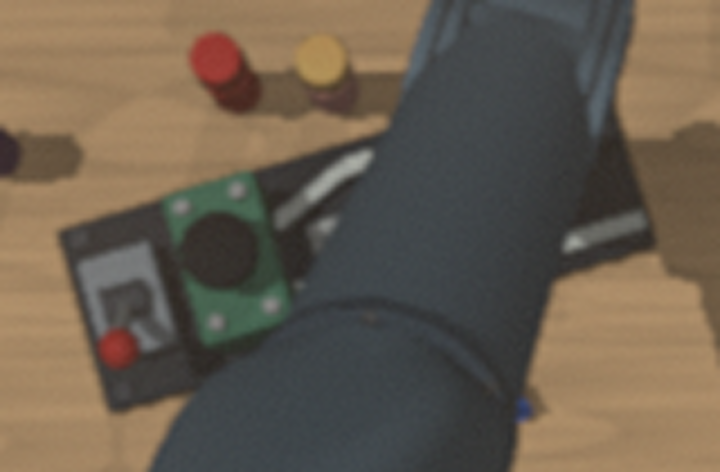

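The arm hides the blade from the top camera, but the 0.133 grip width (about 12 mm) confirms the tab is pinched. I'll insert it and measure after releasing.

```bash
cat > m3.py <<'E'
from h import *
s=snap('scene'); r,H=masks(s,(170,275,265,430))
ye=big(r&(abs(H[...,0]-28)<6)&(H[...,1]>120)); P=cloud(s)
q=P[ye&(P[...,2]>.044)]; print('tab',PR(q.mean(0)),len(q))
v,u=np.nonzero(ye&(P[...,2]<.03)); w=(onplane(s,np.c_[u,v],.023)-O)@R
for a in np.arange(-.016,.017,.004):
    k=w[abs(w[:,0]-a)<.003]; print(round(a,3),len(k) and k[:,1].max().round(4),len(k) and k[:,1].min().round(4))
print('x',np.percentile(w[:,0],[1,99]))
cv2.imwrite('pics/%s.png'%__import__('sys').argv[1],cv2.resize(s['frame'][170:275,265:430,::-1],None,fx=4.5,fy=4.5,interpolation=cv2.INTER_CUBIC))
E
python3 - <<'E'
from h import *
print(robot.movel(W(0,-.12,.0285),.08,stop_force=25)); st('b')
print(robot.movel(W(0,-.0925,.0285),.05,stop_force=25)); robot.dwell(.2); st('c')
robot.gripper_to(.45); st('open')
robot.movel(W(0,-.092,.15),.2); st()
robot.move_pose(W(-.05,-.15,.25),ROT); st()
E
python3 m3.py s3
```

```text
False
b t 6.2 press [ 0.0004 -0.1166  0.0286] F [-0.   0.2  7.1] grip 0.136 26.6
False
c t 7.1 press [ 0.0002 -0.0904  0.0286] F [ 0.5 -0.8  6.1] grip 0.137 26.6
open t 7.47 press [-0.0005 -0.0916  0.0281] F [-0.3 -0.4  0. ] grip 0.447 0.0
 t 8.23 press [-0.0007 -0.0916  0.1491] F [ 0.5 -0.1 -0.2] grip 0.453 0.0
 t 8.8 press [-0.0505 -0.1498  0.2491] F [-0.2  0.1 -0.6] grip 0.45 0.0
tab [ 0.0011 -0.092   0.051 ] 42
-0.016 -0.0011 -0.1013
-0.012 -0.0011 -0.1025
-0.008 0.0001 -0.1036
-0.004 -0.0002 -0.1022
0.0 -0.0002 -0.1034
0.004 -0.0005 -0.102
0.008 -0.0005 -0.1032
0.012 -0.002 -0.1043
0.016 -0.0034 -0.1029
x [-0.03313481  0.0219517 ]
```

View pics/s3.png

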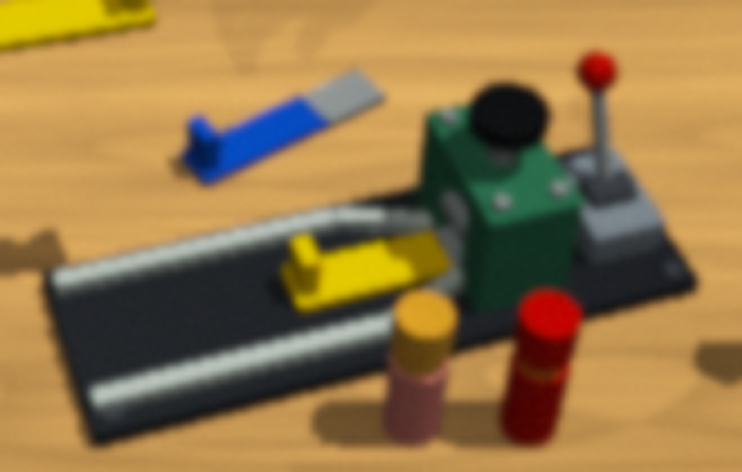

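The image shows the yellow ending level with the frame face at about (445,255), with the blade straight. It measures the line at y ≈ -1 mm. Next I'll press the knob.

Run:
```python
from h import *
robot.move_pose(W(-.0,.03,.2),ROT); robot.gripper_to(0)
robot.movel(W(0,.03,.145),.12); st('over')
print(robot.movel(W(0,.03,.105),.03,stop_force=14)); st('pressed')
robot.dwell(.3); st('hold')
robot.movel(W(0,.03,.2),.2); st()
s=snap('top');P=cloud(s);r,H=masks(s,(135,240,205,365));m=r&(s['frame'].max(-1)<60)&(P[...,2]>.102)
q=(P[m][:,:2]-O)@R; k=np.hypot(q[:,0],q[:,1]-.03)<.02; print(k.sum(),np.median(P[m][k][:,2]) if k.any() else 0)
```

```text
over t 10.7 press [0.0003 0.0299 0.1453] F [ 0.2 -0.   0.7] grip -0.001 0.0
True
pressed t 11.68 press [0.0002 0.03   0.1141] F [-1.4  0.2  8.6] grip 0.001 4.1
hold t 11.97 press [0.0002 0.03   0.1141] F [-1.5 -0.4  7.3] grip -0.002 3.7
 t 12.56 press [-0.0007  0.0302  0.1989] F [-0.7  0.2 -0.8] grip 0.002 0.0
121 0.11452904439137512
```

The knob top is at 0.114 m, so the jaw is about 26 mm down and on the blade. Next is the lever.

```bash
python3 - <<'E'
from h import *
robot.move_pose(W(-.085,.108,.2),ROT)
robot.movel(W(-.085,.108,.092),.15,stop_force=10); st('beside')
print(robot.movel(W(.05,.108,.092),.05,stop_force=25)); robot.dwell(.2); st('pushed')
robot.movel(W(-.01,.108,.1),.1); robot.movel(W(-.03,.108,.2),.2)
robot.move_pose(W(-.12,-.1,.3),ROT); st()
s=snap('scene');P=cloud(s);r,H=masks(s,(170,275,265,430))
red=r&((H[...,0]<6)|(H[...,0]>174))&(H[...,1]>130); q=np.c_[(P[red][:,:2]-O)@R,P[red][:,2]]
k=(abs(q[:,1]-.108)<.018)&(q[:,2]>.08)&(abs(q[:,0])<.065); print('ball',k.sum(),np.median(q[k],0) if k.any() else 0)
E
python3 m3.py s4
```

```text
beside t 14.01 press [-0.0843  0.1076  0.0924] F [-0.6 -0.1  0.6] grip 0.0 0.0
True
pushed t 16.07 press [0.0131 0.108  0.0904] F [0.4 0.9 1.1] grip 0.001 0.4
 t 18.1 press [-0.1195 -0.0984  0.299 ] F [-0.4  0.2 -0.5] grip -0.004 0.0
ball 49 [0.04384098 0.1035365  0.11575347]
tab [ 0.0013 -0.092   0.0514] 41
-0.016 0.0004 -0.1013
-0.012 -0.0011 -0.1025
-0.008 0.0001 -0.1025
-0.004 0.0013 -0.1022
0.0 -0.0002 -0.1034
0.004 0.001 -0.102
0.008 -0.0005 -0.1032
0.012 -0.002 -0.1043
0.016 -0.0034 -0.1029
x [-0.03310855  0.02200678]
```

View pics/s4.png

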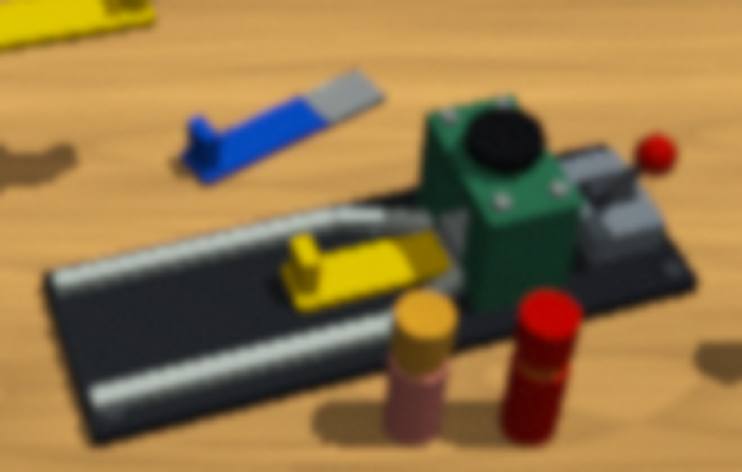

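The lever is fully over: the ball is at press x ≈ +40 mm, mirroring its start, and the push ended against its stop. The blade has not moved and the knob is down. Handing in.

```bash
python3 -c "
from h import *
print(order.close_job())"
```

```text
the job is handed in; nothing more can be done
None
```

I handed the job in at about 18 s of robot time: the blade's line is about 1 mm from the frame face, the jaw is about 26 mm down on the blade, and the lock lever is fully over. Nothing else in the press view appears to have moved, though I did not re-check the purple tube and the jar; the hand-in gave no verdict.

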